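Fill and close the leaning favour jar

TASK

Feed the two long bubble tubes into the glass favour jar, one after the other, through its narrow neck so that they drop right down into the belly, then swing the jar's lid shut. Leave the squat tub and all the other party things where they stand.

Things in the scene. Friction and masses are not known exactly. Their poses are not given: they have to be found in the camera images.
- tube1: long slim bubble tube standing on its foot: 22 mm in diameter, 64 mm tall, blue with a white cap, about 30 g, loose; origin at the centre of its underside, z along the tube to the cap
- tube2: the other long slim bubble tube standing on its foot: 22 mm in diameter, 64 mm tall, blue with a white cap, about 30 g, loose; origin at the centre of its underside, z along the tube to the cap
- tube1_mid (a point): point half way up tube1, on its axis (32 mm from its foot)
- tube2_mid (a point): point half way up tube2, on its axis (32 mm from its foot)
- stand: fixed wooden stand holding the jar, 260 x 170 mm, 365 mm tall; origin at the centre of its underside, x away from the robot. Its shelf with a gift box hangs over the jar: the front edge is 18 mm behind the mouth's centre and 61 to 146 mm above it, no room for an upright gripper; along the jar's axis all is clear (edge 50 mm from the axis)
- jar: clear glass jar fixed in the stand, leaning 35 degrees, its mouth up and towards the robot's side. Origin at the centre of its base; z along its axis out of the mouth, x in the leaning plane to the upper far side, y level across it. Belly 120 mm in diameter up to z = 130 mm, shoulder to 172 mm, then a straight neck 42 mm outside and 34 mm inside up to the rim at z = 205 mm
- jar_mouth (a point): centre of the jar's rim, 205 mm along the jar's z from its origin (axes as jar), about 223 mm above the table
- lid (a joint): angle of the jar's lid, rad: 0 shut on the rim, growing as it opens; starts open at 1.7 to 2.1 (limit 2.2). Its hinge runs along the jar's x at jar (y, z) = (28, 206) mm, on the mouth's +y side; at angle a the lid reaches from the hinge along (y, z) = (-cos a, sin a). Stiff hinge (0.03 N m): it stays where it is left; about 1 N pushes it
- lid_center (a point): centre of the lid's outer face (the top face once shut); z is that face's outward normal. The lid is a dark wooden disc 50 mm across and 6 mm thick, its centre 28 mm from the hinge
- tub: squat bubble tub of the same make as the tubes (42 mm across, 44 mm tall, blue with a white cap); not wanted in the jar, too wide for it; origin at the centre of its underside
- hat1: standing cone party hat, 92 mm across the foot, 152 mm tall; bystander; origin at the centre of its underside
- hat2: second standing cone party hat, the same size; bystander; origin at the centre of its underside
- cup: open white party cup, 72 mm across the rim, 85 mm tall; bystander; origin at the centre of its underside
- spool1: ribbon spool lying flat, 64 mm across, 22 mm tall; bystander; origin at the centre of its underside
- spool2: second ribbon spool lying flat, the same size; bystander; origin at the centre of its underside
- candles: cardboard box of candles, 50 x 90 x 24 mm tall; bystander; origin at the centre of its underside

How it is judged (in metres and radians):
On the way, in this order (a step that is already met when the one before it is completed fails the run):
1. one long tube has dropped into the jar's belly (((x of tube1_mid in the frame of jar between -0.049 and 0.049 m and y of tube1_mid in the frame of jar between -0.049 and 0.049 m and z of tube1_mid in the frame of jar between 0 and 0.12 m) or (x of tube2_mid in the frame of jar between -0.049 and 0.049 m and y of tube2_mid in the frame of jar between -0.049 and 0.049 m and z of tube2_mid in the frame of jar between 0 and 0.12 m))), for 0.2 s.
2. both long tubes are in the jar's belly (x of tube1_mid in the frame of jar between -0.049 and 0.049 m and y of tube1_mid in the frame of jar between -0.049 and 0.049 m and z of tube1_mid in the frame of jar between 0 and 0.12 m and x of tube2_mid in the frame of jar between -0.049 and 0.049 m and y of tube2_mid in the frame of jar between -0.049 and 0.049 m and z of tube2_mid in the frame of jar between 0 and 0.12 m), for 0.2 s.
At the end, for the whole second after the job is handed in: The middles of both long tubes lie inside the jar's belly (less than 120 mm along the jar's axis from its base, within its wall), at rest (under 0.03 m/s), and the lid is shut to within 0.1 rad (all of step 2 and value of joint lid below 0.1 rad and linear speed of each of tube1, tube2 below 0.03 m/s); the robot touches nothing.
It fails at once if the tub, a hat, the cup, a spool or the candle box is moved more than 40 mm (distance of any of tub, hat1, hat2, cup, spool1, spool2, candles from where it was at the start of the episode above 0.04 m).
It also fails if it takes over 58 s, if anything falls off the work surface, if the arm or the gripper's body presses on something with over 40 N, if the wrist force passes 120 N, or if a joint passes its speed limit or range.

ROBOT

A 6-joint arm with a two-finger parallel gripper is mounted at the origin on the work surface. World frame = base frame: x ahead of the robot, y to its left, z up, the work surface at z = 0. Lengths are in mm, angles in rad, forces in N, time in s.
With the tool pointing down it reaches from about 350 to 775 mm from the base axis. Payload 7.3 kg.
Tool frame: the origin (TCP) lies at the very end of the fingers, on their centre line; the grasp point (between the pads) lies 19 mm behind it; z points along the fingers, y is the line along which they close (so a half turn about z gives the same grasp; the last joint's range is limited). The gripper opens to 92 mm and grips with 3 to 60 N. Pads are 19 mm wide; open, the fingers measure 130 mm over their backs; the gripper's body (75 mm by 190 mm) begins 47 mm behind the grasp point.
Start: joints at [1.006, 0.342, 1.524, -0, 1.275, -0.146], TCP at [213.488, 479.656, 201.441] pointing down, gripper open.
Joint ranges: [-2.53, 2.53], [-0.77, 2.02], [0.04, 2.7], [-1, 4.14], [0.28, 2.66], [-3.11, 3.11]. Speed limits (rad/s): [2.57, 2.57, 3.14, 3.14, 3.14, 3.14].

INTERFACE

Orientations are given as [roll, pitch, yaw] about the fixed x, y, z axes, in that order (R = Rz(yaw) Ry(pitch) Rx(roll)).
In Python, from plant import get_obs, vision, workorder gives the robot as it stands.
- The arm moves only by the shell command python3 -m pendant 'ROWS' [OPENING]. ROWS is a JSON object of lists of equal length, an entry for each row: "dp": the shift along the tool's x, y, z in m, a list of three; "rotation": the turn, a rotation vector about the tool's x, y, z in rad, a list of three. A call has 1 to 8 rows; each row is the pose to reach, as a shift and turn from the pose commanded when the call began, along the tool's axes at that moment; what a row does not reach only later rows make up. A row lasts 1/8 s, in which the tool goes at most 62.5 mm and 10.7 degrees, less where a joint would pass 70% of its speed; a pose out of reach is approached as far as the arm can. A call with a gripper value outside its range is refused whole. OPENING is the finger opening in m, from 0 to 0.0918, set as the call begins (- or left out, the last holds). The fingers move at their own pace and stop on an object; the grip force is fixed at half the most. Time passes only in rows, so rows that repeat a pose let the fingers close. It gives the time, the measured TCP pose, the force, the opening and the grip force at its end, in the units of the state.
- get_obs(): the state, without advancing time (a new reading comes with each control period).
- vision.capture(name): name is "scene" or "top" or "wrist"; returns a dict with "pixels" (480x640x3 uint8, red, green, blue), "vfov" (degrees; the focal length in pixels is half the picture's height over the tangent of half this angle, whatever the lens; pixels are square), "cx", "cy" (the principal point, pixels), "pose" (4x4, takes a point from camera to world coordinates); the wrist camera has in their place "T_tool_cam" (4x4, takes a point from camera to tool coordinates, whose origin is the TCP and whose axes are the flange's). Camera axes: x right, y up, looking along -z (the intrinsics and any distortion apply to the point x, -y, -z); pixel columns grow to the right and rows downward; lengths in mm; the calibration is good to about 2 mm. A picture is of the moment at which its call begins: read the wrist's pose just before it. There is no depth.
- workorder.close_job(): hands the job in; it is judged then, once.
The state is a dict: "time": time; "joint_positions": joint angles; "dq": joint speeds; "tau": joint torques, N m; "tool_pos": TCP position; "tcp_rot": TCP orientation; "contact_force": force on the tool from outside, world axes, zero at the start; "moment": the same for the moment, N m; "grip_width": finger opening in mm; "finger_force": force on a finger pad.
Only numpy, scipy, OpenCV 4.12 (cv2) and the standard library are available. Lean on these libraries where they do the work, as an engineer would, in place of code of your own. Each camera call takes 0.05 s, during which the arm holds its last target. There are 200 camera calls.

## Working session

There is one attempt and no reset: what is moved stays moved. The work goes in short steps, Python scripts to look and compute and a shell command to move; the robot and the scene stay as the last step left them, time stands still between calls to the robot, and variables do not carry over. Pictures are saved under pics/ and viewed, at most 10 in all, crops included, and the job is handed in when it is done.

```bash
ls; mkdir -p pics; python3 - <<'E'
from plant import get_obs, vision, workorder
import cv2,numpy as np
for n in("scene","top"):
    c=vision.capture(n); cv2.imwrite(f"pics/{n}0.png",c["pixels"][:,:,::-1])
    print(n,{k:(v if k!='pixels' else 0) for k,v in c.items()})
    np.save(f"pics/{n}0.npy",c,allow_pickle=True)
print(get_obs())
E
```

```text
pics
scene {'pixels': 0, 'vfov': 55.21667734219834, 'cx': 314.1520866040378, 'cy': 241.97803039068634, 'pose': array([[ 9.56006769e-01,  2.24999769e-01, -1.88218390e-01,
         4.56326588e+02],
       [-2.93341799e-01,  7.30457578e-01, -6.16751421e-01,
        -6.15672633e+02],
       [-1.28337788e-03,  6.44830854e-01,  7.64324226e-01,
         8.65940507e+02],
       [ 0.00000000e+00,  0.00000000e+00,  0.00000000e+00,
         1.00000000e+00]])}
top {'pixels': 0, 'vfov': 57.21031070787635, 'cx': 328.73318414393924, 'cy': 243.3257897735947, 'pose': array([[-7.61394227e-03,  9.87772771e-01, -1.55714419e-01,
         4.78401267e+02],
       [-9.99932984e-01, -8.87883707e-03, -7.42925088e-03,
        -2.62214000e+01],
       [-8.72097468e-03,  1.55647418e-01,  9.87774178e-01,
         1.14859695e+03],
       [ 0.00000000e+00,  0.00000000e+00,  0.00000000e+00,
         1.00000000e+00]])}
{'time': 0.1, 'joint_positions': array([ 1.00600635e+00,  3.42622573e-01,  1.52491903e+00,  4.25744041e-06,
        1.27542807e+00, -1.45991613e-01]), 'dq': array([-9.36002298e-05,  2.78390801e-04, -3.07959727e-03, -1.59957315e-04,
       -9.72119566e-04, -2.51557553e-03]), 'tau': array([ 2.51364130e-03, -4.32007742e+01, -2.44693977e+01,  7.19201728e-02,
        5.25799650e-02, -1.05009080e-04]), 'tool_pos': array([213.2530347 , 479.29379769, 200.83117387]), 'tcp_rot': array([-3.14023087e+00, -2.04348440e-04,  2.72279291e+00]), 'contact_force': array([ 0.02357527, -0.2017943 , -0.59396551]), 'moment': array([-0.00472607, -0.03620329,  0.00242151]), 'finger_force': 0.0, 'grip_width': 91.5912830417492}
```

View pics/scene0.png

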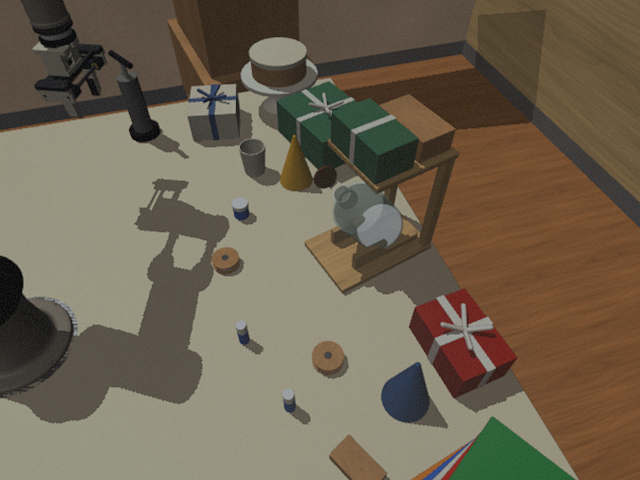

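View pics/top0.png

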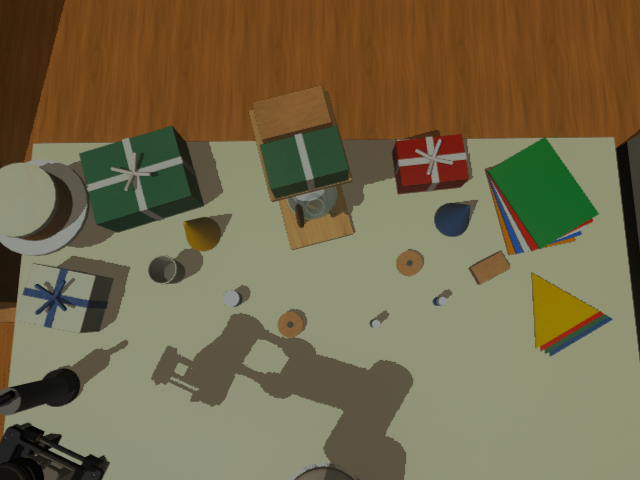

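The scene picture shows the tubes at about (242,332) and (289,400), the tub at (241,208), the jar mouth near (343,193) and the lid at (325,177). In the top picture the tubes are at (375,323) and (441,301), the stand's front corners at (293,248) and (353,234), and the lid at (299,215). Next I'll zoom in on the jar in both views and write the helpers.

```bash
cat > h.py <<'E'
import numpy as np,cv2
from scipy.spatial.transform import Rotation as Ro
def load(n): return np.load(f"pics/{n}.npy",allow_pickle=True).item()
def ray(c,u,v,P=None):
    P=c["pose"] if P is None else P
    f=240/np.tan(np.radians(c["vfov"])/2)
    d=P[:3,:3]@np.array([(u-c["cx"])/f,-(v-c["cy"])/f,-1]); return P[:3,3],d/np.linalg.norm(d)
def plane(c,u,v,z,P=None):
    o,d=ray(c,u,v,P); return o+d*(z-o[2])/d[2]
def proj(c,p,P=None):
    P=c["pose"] if P is None else P
    f=240/np.tan(np.radians(c["vfov"])/2)
    q=P[:3,:3].T@(np.asarray(p,float)-P[:3,3]); return np.array([c["cx"]-f*q[0]/q[2],c["cy"]+f*q[1]/q[2]])
def tri(rs):
    A=sum(np.eye(3)-np.outer(d,d) for o,d in rs);b=sum((np.eye(3)-np.outer(d,d))@o for o,d in rs)
    p=np.linalg.solve(A,b); return p,[np.linalg.norm(np.cross(p-o,d)) for o,d in rs]
def blue(c):
    h=cv2.cvtColor(c["pixels"],cv2.COLOR_RGB2HSV); return cv2.inRange(h,(105,90,30),(130,255,255))
def capm(c):
    h=cv2.cvtColor(c["pixels"],cv2.COLOR_RGB2HSV); return cv2.inRange(h,(0,0,135),(180,28,255))
def blobs(m,lo,hi):
    n,_,s,ce=cv2.connectedComponentsWithStats(m); return [(ce[i].round(1).tolist(),int(s[i,4])) for i in range(1,n) if lo<s[i,4]<hi]
E
python3 - <<'E'
from h import *
s,t=load("scene0"),load("top0")
print("scene white",blobs(capm(s)[:,:],20,150)); print("top white",blobs(capm(t),20,200))
print("scene blue",blobs(blue(s),20,300)); print("top blue",blobs(blue(t),8,300))
a=cv2.resize(s["pixels"][150:300,290:450],None,fx=5/2,fy=5/2,interpolation=cv2.INTER_CUBIC)
b=cv2.resize(t["pixels"][165:265,260:370],None,fx=3.6,fy=3.6,interpolation=cv2.INTER_CUBIC)
H=max(a.shape[0],b.shape[0]); im=np.zeros((H,a.shape[1]+b.shape[1],3),np.uint8)
im[:a.shape[0],:a.shape[1]]=a; im[:b.shape[0],a.shape[1]:]=b
print(im.shape); cv2.imwrite("pics/jar1.png",np.clip(im[:,:,::-1]*1.5,0,255).astype(np.uint8))
E
```

```text
scene white [([311.1, 65.2], 48), ([229.1, 89.9], 82), ([347.7, 100.0], 28), ([226.8, 106.7], 147), ([202.9, 106.5], 31), ([307.2, 115.9], 72), ([343.2, 188.9], 78), ([61.3, 302.7], 31), ([240.2, 324.2], 79), ([287.7, 393.2], 104), ([447.7, 466.8], 138)]
top white [([429.8, 144.8], 91), ([439.2, 154.0], 80), ([422.9, 153.8], 29), ([453.2, 156.5], 142), ([412.8, 161.2], 168), ([41.3, 162.0], 117), ([434.6, 174.3], 87), ([121.1, 170.8], 30), ([140.1, 196.8], 166), ([302.6, 196.3], 45), ([516.7, 230.6], 188), ([575.8, 230.8], 48), ([442.5, 300.6], 52), ([375.8, 323.8], 50), ([321.1, 464.2], 27), ([293.0, 476.6], 28)]
scene blue [([240.9, 214.7], 94), ([242.3, 338.6], 54), ([286.9, 407.2], 29), ([441.5, 466.4], 175)]
top blue [([508.8, 227.0], 286), ([568.7, 236.4], 75), ([435.3, 303.0], 9), ([580.0, 335.4], 261)]
(375, 796, 3)
```

View pics/jar1.png

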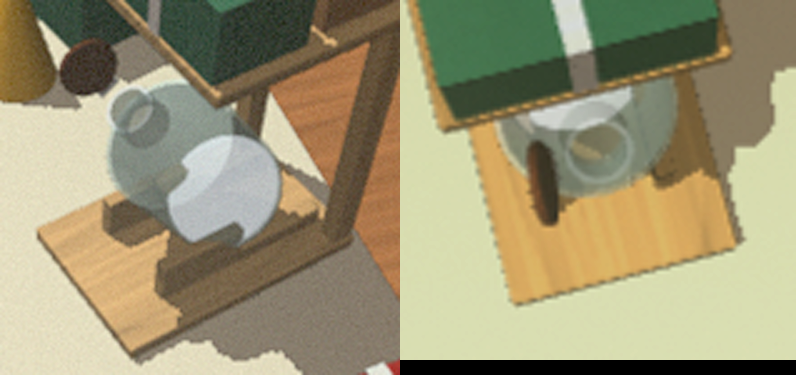

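The crops show the mouth ring centred near scene pixel (342.8,194) and top pixel (315,206.7). The lid centre is near scene (325,177) and top (299.7,215.8). The stand's front edge runs in top from (291.4,248.9) to (353.9,231.7).

```bash
cat >> h.py <<'E'
def rpy(r): return Ro.from_euler("xyz",r)
def delta(target_p,target_R,p,R):
    "dp (m) and rotvec from commanded pose p,R"
    return (R.inv().apply(np.array(target_p)-p)/1000).round(4).tolist(), (R.inv()*target_R).as_rotvec().round(4).tolist()
E
python3 - <<'E'
from h import *
s,t=load("scene0"),load("top0")
T=lambda a,b: tri([ray(s,*a),ray(t,*b)])
print("mouth",T((342.8,194),(315,206.7)))
print("lid",T((325.2,176.8),(299.7,215.8)))
print("tube A cap",T((240.2,324.2),(375.8,323.8)), plane(t,375.8,323.8,64))
print("tube B cap",T((287.7,393.2),(442.5,300.6)), plane(t,442.5,300.6,64))
for z in(15,20):
    a,b=plane(t,291.4,248.9,z),plane(t,353.9,231.7,z)
    print("front edge",a,b,np.hypot(*(b-a)[:2]),np.degrees(np.arctan2(*(a-b)[[0,1]])))
    # scene: base corners
    a,b=plane(s,290+38/2.5,150+235/2.5,z),plane(s,290+133/2.5,150+352/2.5,z)
    print("  scene",a,b,np.hypot(*(b-a)[:2]),np.degrees(np.arctan2(*(a-b)[[0,1]])))
E
```

```text
mouth (array([706.60805077,   9.7145083 , 219.90336109]), [np.float64(1.2342502036374008), np.float64(1.2342502036375178)])
lid (array([679.84538649,  40.94926128, 246.71897343]), [np.float64(0.3002138588496751), np.float64(0.30021385884955276)])
tube A cap (array([ 450.87033427, -130.46124348,   65.37484333]), [np.float64(0.1410106763449989), np.float64(0.1410106763448699)]) [ 450.97657803 -130.59691256   64.        ]
tube B cap (array([ 505.00495671, -293.93640808,   66.19760083]), [np.float64(0.39285806642955684), np.float64(0.3928580664294719)]) [ 505.45212913 -294.50510875   64.        ]
front edge [643.28112347  79.6477805   15.        ] [687.31343343 -83.79751275  15.        ] 169.27258550610165 -15.077577012196432
  scene [643.31973633  71.22831551  15.        ] [685.96025805 -83.99346716  15.        ] 160.97209667132438 -15.360646662525907
front edge [642.5538815  79.1808192  20.       ] [686.39197644 -83.54355955  20.        ] 168.52596835450518 -15.077577012196482
  scene [642.22099237  67.19218758  20.        ] [684.61096473 -87.11753495  20.        ] 160.02624854596874 -15.360646662525928
```

```bash
cat >> h.py <<'E'
ps=np.radians(15.1); th=np.radians(35)
jy=np.array([-np.sin(ps),np.cos(ps),0]); jz=np.array([-np.sin(th)*np.cos(ps),-np.sin(th)*np.sin(ps),np.cos(th)]); jx=np.cross(jy,jz)
def fr(y,z): return Ro.from_matrix(np.c_[np.cross(y,z),y,z])
RD=fr(jy,np.array([0,0,-1.])); RJ=fr(jy,-jz)
def st():
    from plant import get_obs
    o=get_obs(); return o,o["tool_pos"],rpy(o["tcp_rot"])
E
python3 - <<'E'
from h import *
from plant import vision
o,p,R=st()
print(delta([451,-130.5,130],RD,p,R))
c=vision.capture("wrist");print(c["T_tool_cam"].round(3),c["vfov"])
E
```

```text
([-0.4652, -0.4603, 0.0714], [-0.0012, -0.0007, -0.6823])
[[ 0.0000e+00  9.5700e-01  2.9200e-01  7.8869e+01]
 [ 1.0000e+00 -1.0000e-03  2.0000e-03 -1.1580e+00]
 [ 2.0000e-03  2.9200e-01 -9.5700e-01 -1.8423e+02]
 [ 0.0000e+00  0.0000e+00  0.0000e+00  1.0000e+00]] 61.3215840904022
```

```bash
python3 -m pendant '{"dp":[[-0.465,-0.46,0.071],[-0.465,-0.46,0.071],[-0.465,-0.46,0.071],[-0.465,-0.46,0.071],[-0.465,-0.46,0.071],[-0.465,-0.46,0.071],[-0.465,-0.46,0.071],[-0.465,-0.46,0.071]],"rotation":[[0,0,-0.68],[0,0,-0.68],[0,0,-0.68],[0,0,-0.68],[0,0,-0.68],[0,0,-0.68],[0,0,-0.68],[0,0,-0.68]]}' 0.06
python3 - <<'E'
from h import *
o,p,R=st(); print(o["joint_positions"].round(2))
print(delta([451,-130.5,100],RD,p,R))
E
```

```text
time: 1.15
tool_pos: [385.1, 41.2, 150.6]
tcp_rot: [-3.142, 0.001, -2.881]
contact_force: [0.9, -0.4, 0.4]
grip_width: 59.9
finger_force: 0.0
[-0.09  0.15  1.95  0.    1.05 -1.92]
([-0.0193, -0.1828, 0.0506], [-0.0, 0.0008, -0.0025])
```

```bash
python3 -m pendant '{"dp":[[-0.019,-0.183,0.03],[-0.019,-0.183,0.03],[-0.019,-0.183,0.03],[-0.019,-0.183,0.03],[-0.019,-0.183,0.03]],"rotation":[[0,0,0],[0,0,0],[0,0,0],[0,0,0],[0,0,0]]}'
python3 - <<'E'
from h import *
from plant import vision
o,p,R=st(); c=vision.capture("wrist")
print(p,delta([451,-130.5,36],RD,p,R))
T=np.eye(4);T[:3,:3]=R.as_matrix();T[:3,3]=p; P=T@c["T_tool_cam"]
print(proj(c,[451,-130.5,64],P), blobs(capm(c),200,20000), blobs(blue(c),200,20000))
np.save("pics/w1.npy",dict(c,P=P),allow_pickle=True)
cv2.imwrite("pics/w1.png",c["pixels"][:,:,::-1])
E
```

```text
time: 1.78
tool_pos: [449.6, -128.3, 120.2]
tcp_rot: [3.14, -0.001, -2.881]
contact_force: [-0.9, 0.1, 0.4]
grip_width: 59.8
finger_force: 0.0
[ 449.60210646 -128.31824646  120.20094936] ([-0.0009, -0.0026, 0.0842], [0.0014, -0.0011, -0.0031])
[314.67643309 253.34216873] [([39.5, 262.3], 343), ([316.1, 400.8], 6977)] [([313.8, 223.8], 313), ([86.5, 243.5], 876)]
```

View pics/w1.png

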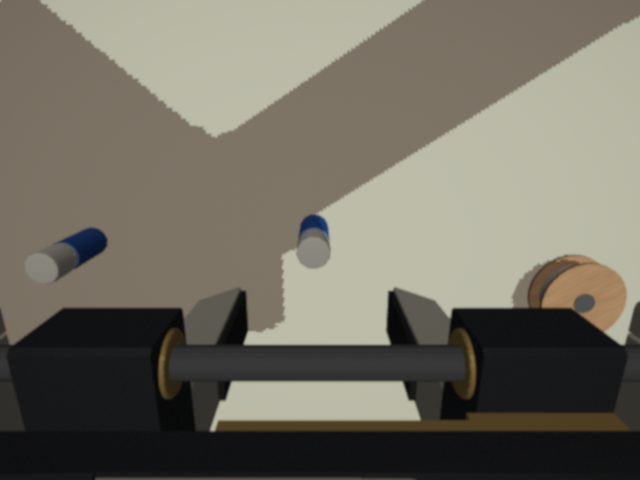

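The wrist picture shows tube A's cap at (313.5,250), within about 2 mm of the prediction, and tube B at (42,267). I'll go down and close on tube A.

```bash
python3 -m pendant '{"dp":[[0,-0.0025,0.05],[0,-0.0025,0.084],[0,-0.0025,0.084],[0,-0.0025,0.084],[0,-0.0025,0.084]],"rotation":[[0,0,0],[0,0,0],[0,0,0],[0,0,0],[0,0,0]]}' 0.06
python3 -m pendant '{"dp":[[0,0,0],[0,0,0],[0,0,0],[0,0,0]],"rotation":[[0,0,0],[0,0,0],[0,0,0],[0,0,0]]}' 0.01
```

```text
time: 2.45
tool_pos: [452.0, -131.3, 38.2]
tcp_rot: [-3.14, 0.002, -2.88]
contact_force: [0.5, 0.2, 0.1]
grip_width: 60.2
finger_force: 0.0
time: 2.95
tool_pos: [450.9, -131.2, 36.6]
tcp_rot: [3.142, 0.0, -2.881]
contact_force: [-0.6, -0.5, 0.5]
grip_width: 24.2
finger_force: 0.0
```

```bash
python3 -m pendant '{"dp":[[0,0,0],[0,0,0],[0,0,-0.06],[0,0,-0.12],[0,0,-0.18],[0,0,-0.22],[0,0,-0.22],[0,0,-0.22]],"rotation":[[0,0,0],[0,0,0],[0,0,0],[0,0,0],[0,0,0],[0,0,0],[0,0,0],[0,0,0]]}' 0.01
python3 - <<'E'
from h import *
o,p,R=st(); print(o["grip_width"],o["finger_force"])
m=np.array([706,10,222.]); print(delta(m+75*jz,RJ,p,R))
E
```

```text
time: 3.95
tool_pos: [450.4, -130.9, 255.6]
tcp_rot: [3.14, -0.001, -2.88]
contact_force: [0.4, -0.2, -1.6]
grip_width: 18.8
finger_force: 30.0
18.839064761700392 29.997243583202362
([-0.2403, 0.07, -0.028], [0.0004, -0.612, -0.0026])
```

```bash
python3 -m pendant '{"dp":[[-0.24,0.07,-0.028],[-0.24,0.07,-0.028],[-0.24,0.07,-0.028],[-0.24,0.07,-0.028],[-0.24,0.07,-0.028],[-0.24,0.07,-0.028],[-0.24,0.07,-0.028],[-0.24,0.07,-0.028]],"rotation":[[0,-0.1,0],[0,-0.25,0],[0,-0.4,0],[0,-0.612,0],[0,-0.612,0],[0,-0.612,0],[0,-0.612,0],[0,-0.612,0]]}' 0.01
python3 - <<'E'
from h import *
from plant import vision
o,p,R=st(); print(p,o["joint_positions"].round(2))
m=np.array([706,10,222.]); print(delta(m+75*jz,RJ,p,R))
ims=[]
z=R.as_matrix()[:,2]
for n,P0 in(("scene",None),("top",None),("wrist",1)):
    c=vision.capture(n); 
    if P0:
        T=np.eye(4);T[:3,:3]=R.as_matrix();T[:3,3]=p;P0=T@c["T_tool_cam"]
    np.save(f"pics/{n}2.npy",c if P0 is None else dict(c,P=P0),allow_pickle=True)
    q=proj(c,m,P0); e=proj(c,p+36*z,P0); print(n,"mouth",q,"tube end",e)
    if n=="wrist": im=cv2.resize(c["pixels"],(400,300))
    else:
        x,y=(q+e).astype(int)//2; im=cv2.resize(c["pixels"][y-38:y+37,x-50:x+50],(400,300),interpolation=cv2.INTER_CUBIC); print(x-50,y-38)
    ims.append(im)
ims.append(ims[0]*0)
cv2.imwrite("pics/a2.png",np.vstack([np.hstack(ims[:2]),np.hstack(ims[2:])])[:,:,::-1])
E
```

```text
time: 4.95
tool_pos: [664.7, -2.2, 284.9]
tcp_rot: [-3.141, 0.612, -2.881]
contact_force: [-0.0, -0.6, -0.6]
grip_width: 19.1
finger_force: 30.0
[664.69188659  -2.17403293 284.86825691] [-0.27  0.24  1.61  0.42  0.79 -2.32]
([0.0008, 0.001, 0.0012], [-0.0019, 0.0009, -0.0022])
scene mouth [341.92339265 193.37519459] tube end [333.4902893  185.49346887]
287 151
top mouth [314.90934796 206.17732607] tube end [317.59532154 212.30687888]
266 171
wrist mouth [320.10586812 240.44551256] tube end [318.62385682 261.84971221]
```

View pics/a2.png

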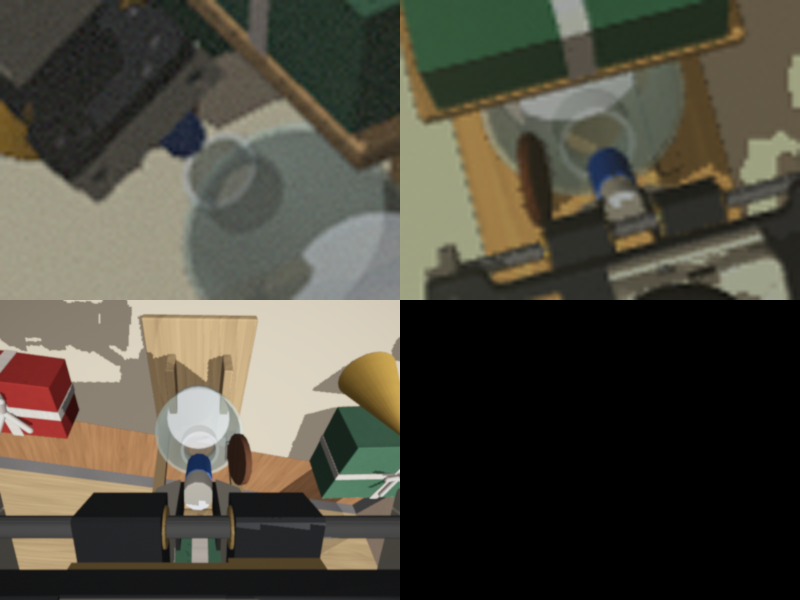

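The combined picture shows the tube held in line with the axis, just short of the mouth in all three views. The wrist view has tube and mouth both near column 320 of the full picture. I'll zoom in there to check the fine alignment.

```bash
python3 - <<'E'
from h import *
c=load("wrist2");t=load("top2");P=c["P"]
m=np.array([706,10,222.])
def crop(c,x,y,w,h,f,P=None):
    im=cv2.resize(c["pixels"][y:y+h,x:x+w],None,fx=f,fy=f,interpolation=cv2.INTER_CUBIC)
    for r in(17,21):
        for a in np.arange(0,6.28,.1):
            q=(proj(c,m+r*(np.cos(a)*jx+np.sin(a)*jy),P)-[x,y]+.5)*f; cv2.circle(im,tuple(q.astype(int)),1,(255,0,0) if r==21 else (255,255,0),-1)
    return im
a=crop(c,270,180,100,100,4,P); b=crop(t,290,180,50,50,8)
cv2.imwrite("pics/a3.png",np.hstack([a,b])[:,:,::-1])
E
```

```text
(no output)
```

View pics/a3.png

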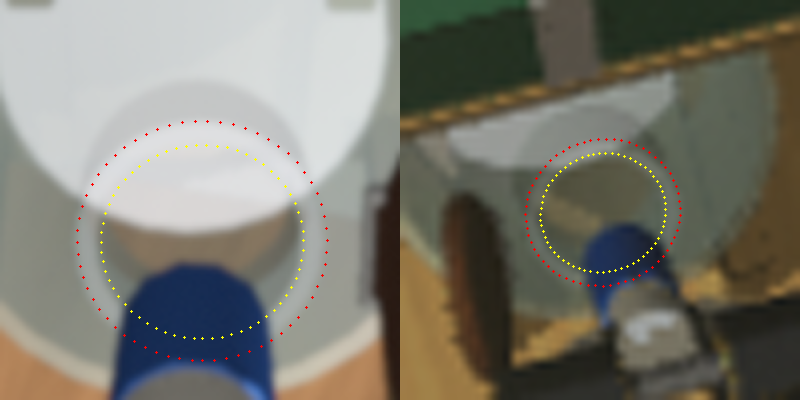

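The projected rim circles sit on the glass rim in both views to about 1–2 mm, and the tube is about 1 mm off laterally. I'll correct that and feed the tube in gently.

```bash
python3 -m pendant '{"dp":[[0.001,0.001,0],[0.001,0.001,0.02],[0.001,0.001,0.03],[0.001,0.001,0.04],[0.001,0.001,0.05],[0.001,0.001,0.05]],"rotation":[[0,0,0],[0,0,0],[0,0,0],[0,0,0],[0,0,0],[0,0,0]]}' 0.01
python3 - <<'E'
from h import *
o,p,R=st();print(o["moment"])
m=np.array([706,10,222.]); print(delta(m+6*jz,RJ,p,R))
E
```

```text
time: 5.85
tool_pos: [691.4, 6.9, 242.0]
tcp_rot: [3.141, 0.611, -2.881]
contact_force: [-0.1, 0.7, -0.3]
grip_width: 19.0
finger_force: 30.0
[-0.01708069  0.38372151  0.0514827 ]
([-0.0008, -0.0008, 0.0189], [-0.0005, -0.0003, -0.0022])
```

No contact, and the tube's foot is about 11 mm inside the neck. I'll go on to the release depth.

```bash
python3 -m pendant '{"dp":[[-0.001,-0.001,0.006],[-0.001,-0.001,0.012],[-0.001,-0.001,0.018],[-0.001,-0.001,0.018],[-0.001,-0.001,0.018]],"rotation":[[0,0,0],[0,0,0],[0,0,0],[0,0,0],[0,0,0]]}' 0.01
python3 -m pendant '{"dp":[[0,0,0],[0,0,0],[0,0,0],[0,0,0]],"rotation":[[0,0,0],[0,0,0],[0,0,0],[0,0,0]]}' 0.036
python3 -m pendant '{"dp":[[0,0,-0.02],[0,0,-0.05],[0,0,-0.09],[0,0,-0.09],[0,0,-0.09]],"rotation":[[0,0,0],[0,0,0],[0,0,0],[0,0,0],[0,0,0]]}' 0.036
python3 - <<'E'
from h import *
from plant import vision
c=vision.capture("scene");w=vision.capture("wrist")
np.save("pics/scene4.npy",c,allow_pickle=True)
a=cv2.resize(c["pixels"][150:250,300:433],(532,400),interpolation=cv2.INTER_CUBIC)
b=cv2.resize(w["pixels"][150:350,254:387],(266,400))
cv2.imwrite("pics/a4.png",np.hstack([a,b])[:,:,::-1])
E
```

```text
time: 6.48
tool_pos: [702.5, 8.5, 229.0]
tcp_rot: [3.142, 0.612, -2.88]
contact_force: [-0.0, 0.2, -0.7]
grip_width: 19.0
finger_force: 30.0
time: 6.98
tool_pos: [702.5, 8.5, 229.1]
tcp_rot: [-3.142, 0.612, -2.88]
contact_force: [-0.3, -0.5, 0.3]
grip_width: 36.3
finger_force: 0.0
time: 7.6
tool_pos: [652.2, -4.9, 303.0]
tcp_rot: [-3.141, 0.612, -2.88]
contact_force: [-0.1, 0.5, -0.3]
grip_width: 36.1
finger_force: 0.0
```

View pics/a4.png

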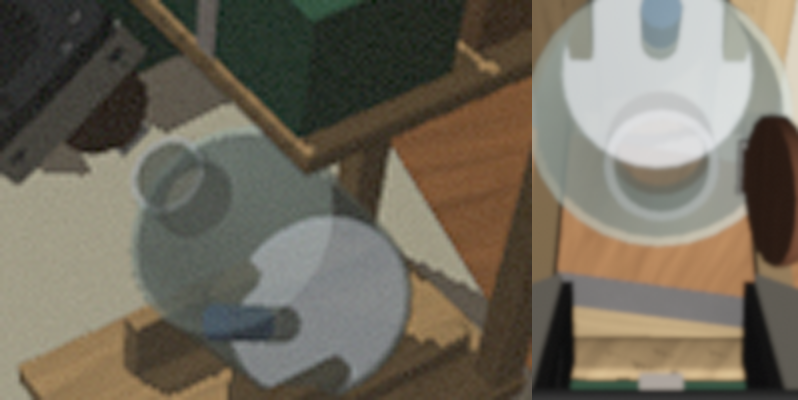

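The tube is lying inside the belly: in the scene crop it shows at about (240,322), and the neck is clear. Now for tube B.

```bash
python3 - <<'E'
from h import *
o,p,R=st();print(delta([505.2,-294.2,170],RD,p,R))
E
```

```text
([0.2529, -0.2419, -0.0167], [0.0003, 0.6105, -0.0025])
```

```bash
python3 -m pendant '{"dp":[[0.253,-0.242,-0.017],[0.253,-0.242,-0.017],[0.253,-0.242,-0.017],[0.253,-0.242,-0.017],[0.253,-0.242,-0.017],[0.253,-0.242,-0.017],[0.253,-0.242,-0.017],[0.253,-0.242,-0.017]],"rotation":[[0,0.6105,0],[0,0.6105,0],[0,0.6105,0],[0,0.6105,0],[0,0.6105,0],[0,0.6105,0],[0,0.6105,0],[0,0.6105,0]]}' 0.06
python3 - <<'E'
from h import *
from plant import vision
o,p,R=st(); print(p,delta([505.2,-294.2,110],RD,p,R))
c=vision.capture("top")
print([b for b in blobs(capm(c),20,200) if 420<b[0][0]<460 and 280<b[0][1]<320])
w=vision.capture("wrist"); T=np.eye(4);T[:3,:3]=R.as_matrix();T[:3,3]=p; P=T@w["T_tool_cam"]
print(proj(w,[505.2,-294.2,64],P),[b for b in blobs(capm(w),100,6000)])
E
```

```text
time: 8.7
tool_pos: [505.9, -294.0, 170.7]
tcp_rot: [3.14, 0.001, -2.88]
contact_force: [0.8, 0.6, 0.5]
grip_width: 60.0
finger_force: 0.0
[ 505.86745339 -294.04150623  170.70087122] ([0.0008, -0.0001, 0.0607], [0.0012, 0.0014, -0.0023])
[]
[318.3742599  229.64666705] [([9.5, 226.9], 775), ([316.9, 228.0], 565), ([26.6, 295.3], 123), ([175.5, 307.2], 206), ([334.9, 400.0], 5750)]
```

The wrist view agrees with the prediction, (316.9,228.0) measured against (318.4,229.6). I'll go down to z = 36 and grasp.

```bash
python3 -m pendant '{"dp":[[0.001,0,0.05],[0.001,0,0.1],[0.001,0,0.135],[0.001,0,0.135],[0.001,0,0.135],[0.001,0,0.135]],"rotation":[[0,0,0],[0,0,0],[0,0,0],[0,0,0],[0,0,0],[0,0,0]]}' 0.06
python3 -m pendant '{"dp":[[0,0,0],[0,0,0],[0,0,0],[0,0,0],[0,0,0],[0,0,0]],"rotation":[[0,0,0],[0,0,0],[0,0,0],[0,0,0],[0,0,0],[0,0,0]]}' 0.01
python3 -m pendant '{"dp":[[0,0,-0.06],[0,0,-0.12],[0,0,-0.18],[0,0,-0.24],[0,0,-0.26],[0,0,-0.26],[0,0,-0.26]],"rotation":[[0,0,0],[0,0,0],[0,0,0],[0,0,0],[0,0,0],[0,0,0],[0,0,0]]}' 0.01
python3 - <<'E'
from h import *
o,p,R=st()
m=np.array([706,10,222.]); print(delta(m+85*jz,RJ,p,R))
E
```

```text
time: 9.55
tool_pos: [506.0, -295.4, 38.3]
tcp_rot: [-3.139, 0.004, -2.88]
contact_force: [-0.2, 0.2, 1.4]
grip_width: 60.2
finger_force: 0.0
time: 10.3
tool_pos: [504.7, -294.8, 36.2]
tcp_rot: [3.141, 0.002, -2.88]
contact_force: [0.8, 0.2, 0.3]
grip_width: 19.1
finger_force: 30.0
time: 11.18
tool_pos: [503.8, -294.5, 294.4]
tcp_rot: [3.139, -0.0, -2.88]
contact_force: [0.7, 0.1, -0.7]
grip_width: 19.4
finger_force: 30.0
([-0.2252, 0.2419, 0.0033], [0.0016, -0.6111, -0.003])
```

```bash
python3 -m pendant '{"dp":[[-0.225,0.242,0.003],[-0.225,0.242,0.003],[-0.225,0.242,0.003],[-0.225,0.242,0.003],[-0.225,0.242,0.003],[-0.225,0.242,0.003],[-0.225,0.242,0.003],[-0.225,0.242,0.003]],"rotation":[[0,-0.1,0],[0,-0.2,0],[0,-0.35,0],[0,-0.5,0],[0,-0.611,0],[0,-0.611,0],[0,-0.611,0],[0,-0.611,0]]}' 0.01
python3 - <<'E'
from h import *
from plant import vision
o,p,R=st(); m=np.array([706,10,222.]); print(p,delta(m+85*jz,RJ,p,R))
w=vision.capture("wrist"); T=np.eye(4);T[:3,:3]=R.as_matrix();T[:3,3]=p; P=T@w["T_tool_cam"]
n,_,s,ce=cv2.connectedComponentsWithStats(blue(w)[200:340,240:400])
print("pred end",proj(w,p+36*R.as_matrix()[:,2],P),[(s[i]+[240,200,0,0,0]).tolist() for i in range(1,n) if s[i,4]>200])
E
```

```text
time: 12.18
tool_pos: [658.9, -3.6, 292.4]
tcp_rot: [3.141, 0.611, -2.881]
contact_force: [0.5, -0.3, 0.6]
grip_width: 19.2
finger_force: 30.0
[658.85311366  -3.60373637 292.40390575] ([0.0002, 0.0009, 0.0008], [-0.001, -0.0, -0.0025])
pred end [318.62324513 261.8512307 ] [[298, 248, 41, 42, 954]]
```

The tube is centred (blue spans columns 298–339, predicted 318.6). I'll insert it.

```bash
python3 -m pendant '{"dp":[[0,0.001,0.02],[0,0.001,0.035],[0,0.001,0.045],[0,0.001,0.055],[0,0.001,0.061],[0,0.001,0.061]],"rotation":[[0,0,0],[0,0,0],[0,0,0],[0,0,0],[0,0,0],[0,0,0]]}' 0.01
python3 - <<'E'
from h import *
o,p,R=st()
m=np.array([706,10,222.]); print(delta(m+6*jz,RJ,p,R))
E
```

```text
time: 12.98
tool_pos: [692.8, 7.1, 243.2]
tcp_rot: [3.141, 0.612, -2.88]
contact_force: [0.5, -0.4, 0.9]
grip_width: 18.9
finger_force: 30.0
([0.0012, -0.0006, 0.0191], [-0.0009, 0.0011, -0.002])
```

```bash
python3 -m pendant '{"dp":[[0.001,-0.001,0.006],[0.001,-0.001,0.012],[0.001,-0.001,0.018],[0.001,-0.001,0.018],[0.001,-0.001,0.018]],"rotation":[[0,0,0],[0,0,0],[0,0,0],[0,0,0],[0,0,0]]}' 0.01
python3 -m pendant '{"dp":[[0,0,0],[0,0,0],[0,0,0],[0,0,0]],"rotation":[[0,0,0],[0,0,0],[0,0,0],[0,0,0]]}' 0.036
python3 -m pendant '{"dp":[[0,0,-0.02],[0,0,-0.05],[0,0,-0.09],[0,0,-0.09],[0,0,-0.09]],"rotation":[[0,0,0],[0,0,0],[0,0,0],[0,0,0],[0,0,0]]}' 0.036
python3 - <<'E'
from h import *
from plant import vision
c=vision.capture("scene");o,p,R=st();w=vision.capture("wrist")
T=np.eye(4);T[:3,:3]=R.as_matrix();T[:3,3]=p
np.save("pics/w5.npy",dict(w,P=T@w["T_tool_cam"]),allow_pickle=True)
a=cv2.resize(c["pixels"][150:250,300:433],(532,400),interpolation=cv2.INTER_CUBIC)
b=cv2.resize(w["pixels"][150:350,264:397],(266,400))
cv2.imwrite("pics/a5.png",np.hstack([a,b])[:,:,::-1]);print(p)
E
```

```text
time: 13.6
tool_pos: [702.3, 8.5, 228.3]
tcp_rot: [3.142, 0.613, -2.88]
contact_force: [0.3, 1.0, -0.2]
grip_width: 19.3
finger_force: 30.0
time: 14.1
tool_pos: [702.3, 8.5, 228.4]
tcp_rot: [3.142, 0.613, -2.88]
contact_force: [0.4, 0.7, 0.2]
grip_width: 36.1
finger_force: 0.0
time: 14.72
tool_pos: [652.0, -5.0, 302.3]
tcp_rot: [-3.141, 0.613, -2.88]
contact_force: [-0.3, -0.3, -1.4]
grip_width: 36.3
finger_force: 0.0
[651.99134227  -4.81515032 301.45212872]
```

View pics/a5.png

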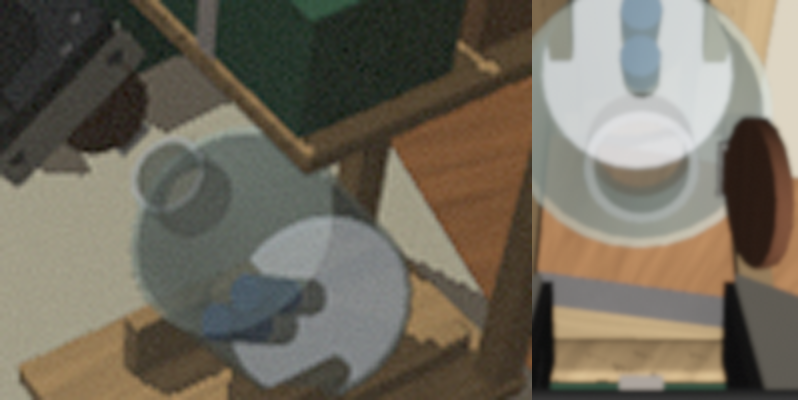

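Both tubes are in the belly, at about (250,290) and (240,322) in the scene crop. The lid still stands open on the +y side. I'll close the fingers, cross above the lid to its outer side and go down there.

```bash
python3 -m pendant '{"dp":[[0,0.04,0],[0,0.084,0],[0,0.084,0],[0,0.084,0.03],[0,0.084,0.067],[0,0.084,0.067],[0,0.084,0.067]],"rotation":[[0,0,0],[0,0,0],[0,0,0],[0,0,0],[0,0,0],[0,0,0],[0,0,0]]}' 0.0
cat >> h.py <<'E'
def jar(p):
    m=np.array([706,10,222.]); return np.array([(p-m)@jx,(p-m)@jy,(p-m)@jz]).round(1)
E
python3 - <<'E'
from h import *
o,p,R=st();print(jar(p),(R.inv()*RJ).as_rotvec())
E
```

```text
time: 15.7
tool_pos: [668.0, 85.7, 247.5]
tcp_rot: [-3.142, 0.613, -2.881]
contact_force: [0.2, -1.0, 1.0]
grip_width: 0.9
finger_force: 0.0
[ 0.7 83.  30.6] [-0.00156287  0.00169198 -0.00221265]
```

```bash
python3 -m pendant '{"dp":[[0,-0.016,0],[0,-0.03,-0.005],[0,-0.043,-0.005],[0,-0.056,0],[0,-0.066,0.008],[0,-0.074,0.015],[0,-0.078,0.018],[0,-0.078,0.018]],"rotation":[[0,0,0],[0,0,0],[0,0,0],[0,0,0],[0,0,0],[0,0,0],[0,0,0],[0,0,0]]}' 0.0
python3 - <<'E'
from h import *
o,p,R=st();print(jar(p))
E
```

```text
time: 16.7
tool_pos: [698.0, 13.5, 231.8]
tcp_rot: [3.141, 0.612, -2.881]
contact_force: [-0.7, 0.2, 0.0]
grip_width: 0.3
finger_force: 0.0
[ 0.1  5.5 11.9]
```

```bash
python3 -m pendant '{"dp":[[0,-0.008,0.001],[0,-0.012,0.002],[0,-0.012,0.003],[0,-0.012,0.004],[0,-0.012,0.004]],"rotation":[[0,0,0],[0,0,0],[0,0,0],[0,0,0],[0,0,0]]}' 0.0
python3 -m pendant '{"dp":[[0,0,0.001],[0,0,0.002],[0,0,0.002]],"rotation":[[0,0,0],[0,0,0],[0,0,0]]}' 0.0
python3 - <<'E'
from h import *
o,p,R=st();print(jar(p),o["contact_force"]@jz)
E
```

```text
time: 17.32
tool_pos: [703.2, 2.7, 229.1]
tcp_rot: [3.141, 0.612, -2.88]
contact_force: [0.4, -0.3, 0.3]
grip_width: 0.1
finger_force: 0.0
time: 17.7
tool_pos: [704.4, 2.9, 227.4]
tcp_rot: [3.141, 0.612, -2.88]
contact_force: [-0.1, 0.3, 0.5]
grip_width: 0.7
finger_force: 0.0
[ 0.3 -6.4  6.4] 0.36867789325558703
```

```bash
for i in 1; do python3 -m pendant '{"dp":[[0,0,0.0007],[0,0,0.0015],[0,0,0.0015]],"rotation":[[0,0,0],[0,0,0],[0,0,0]]}' 0.0; done
python3 - <<'E'
from h import *
from plant import vision
o,p,R=st();print(jar(p),o["contact_force"]@jz)
c=vision.capture("scene");w=vision.capture("top")
a=cv2.resize(c["pixels"][150:250,300:400],(400,400),interpolation=cv2.INTER_CUBIC)
b=cv2.resize(w["pixels"][160:260,265:365],(400,400),interpolation=cv2.INTER_CUBIC)
cv2.imwrite("pics/a6.png",np.hstack([a,b])[:,:,::-1])
E
```

```text
time: 18.08
tool_pos: [705.3, 3.1, 226.2]
tcp_rot: [3.141, 0.612, -2.881]
contact_force: [-0.7, 0.6, -0.6]
grip_width: 0.3
finger_force: 0.0
[ 0.3 -6.5  4.9] -0.18936373764010153
```

View pics/a6.png

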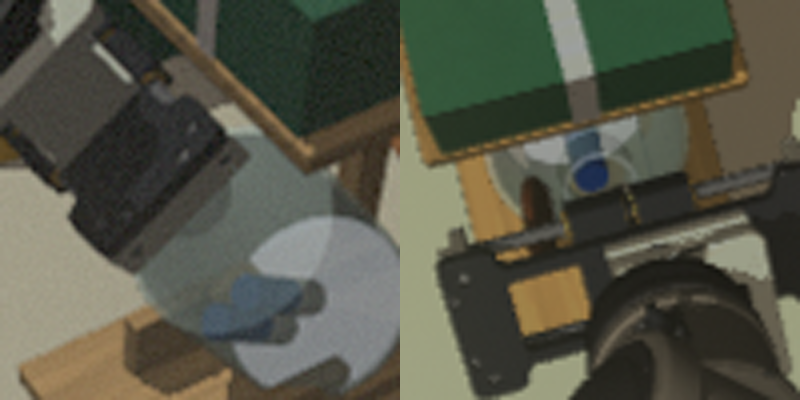

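The lid still stands open, at (540,215) in the top crop, so the sweep slipped past it. I'll check where the fingertips project and what the wrist camera sees.

```bash
python3 - <<'E'
from h import *
from plant import vision
o,p,R=st(); z=R.as_matrix()[:,2]
t=vision.capture("top");w=vision.capture("wrist")
for k in(0,-20,-66): print(k,((proj(t,p+k*z)-[265,160])*4+[400,0]).round())
c=w["pixels"]; a=c[130:430,120:520]; b=cv2.resize(t["pixels"][180:240,275:355],(400,300),interpolation=cv2.INTER_CUBIC)
cv2.imwrite("pics/a7.png",np.hstack([a,np.clip(b*1.4,0,255).astype(np.uint8)])[:,:,::-1])
E
```

```text
0 [612. 184.]
-20 [617. 197.]
-66 [628. 229.]
```

View pics/a7.png

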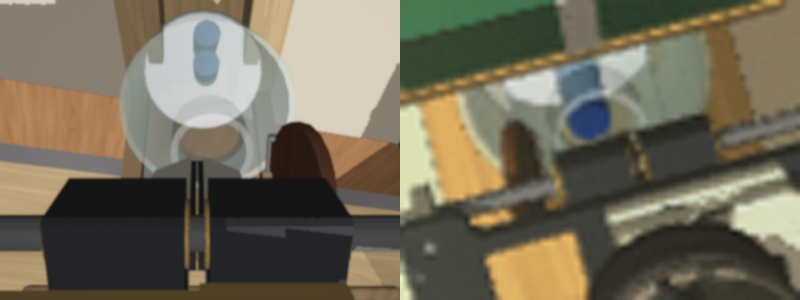

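The fingertips are thin and sit over the mouth, while the lid still stands upright on the +y side. I'll estimate the lid angle before and after the sweep.

```bash
cat >> h.py <<'E'
M=np.array([706,10,222.])
def J(x,y,z): return M+x*jx+y*jy+z*jz   # z from the rim
def disc(a,n=0):
    u=np.array([-np.cos(a),np.sin(a)]);k=np.array([np.sin(a),np.cos(a)])
    out=[]
    for f in np.arange(0,6.3,.2):
        y,z=np.array([28,1])+u*(28+25*np.cos(f))+k*n; out.append(J(25*np.sin(f),y,z))
    return out
def brown(px):
    h=cv2.cvtColor(px,cv2.COLOR_RGB2HSV); return cv2.inRange(h,(0,60,10),(15,255,110))
E
python3 - <<'E'
from h import *
from plant import vision
o,p,R=st(); w=vision.capture("wrist");T=np.eye(4);T[:3,:3]=R.as_matrix();T[:3,3]=p
w=dict(w,P=T@w["T_tool_cam"])
for n,c,P in(("before",load("w5"),1),("now",w,1),("top0",load("top0"),0),("top",vision.capture("top"),0)):
    P=c["P"] if P else c["pose"]
    k,_,s,ce=cv2.connectedComponentsWithStats(brown(c["pixels"]))
    q0=proj(c,J(0,38,30),P); print(n,q0.round())
    print("  seen",[s[i].tolist() for i in range(1,k) if s[i,4]>40 and np.hypot(*(ce[i]-q0))<70])
    for a in(1.4,1.7,1.9,2.1,2.2):
        q=np.array([proj(c,x,P) for x in disc(a)+disc(a,6)]); print("  ",a,q.min(0).round(),np.ptp(q,axis=0).round())
E
```

```text
before [377. 246.]
  seen [[360, 210, 32, 76, 1780]]
   1.4 [351. 207.] [15. 77.]
   1.7 [359. 207.] [29. 77.]
   1.9 [359. 206.] [44. 77.]
   2.1 [360. 205.] [56. 76.]
   2.2 [361. 205.] [61. 75.]
now [422. 309.]
  seen [[390, 253, 148, 76, 5491]]
   1.4 [384. 250.] [ 21. 118.]
   1.7 [389. 249.] [ 55. 118.]
   1.9 [390. 248.] [ 77. 117.]
   2.1 [392. 246.] [ 94. 114.]
   2.2 [392. 245.] [100. 112.]
top0 [299. 216.]
  seen []
   1.4 [299. 202.] [11. 23.]
   1.7 [296. 203.] [ 9. 24.]
   1.9 [293. 203.] [11. 24.]
   2.1 [289. 204.] [14. 24.]
   2.2 [287. 204.] [16. 24.]
top [299. 216.]
  seen []
   1.4 [299. 202.] [11. 23.]
   1.7 [296. 203.] [ 9. 24.]
   1.9 [293. 203.] [11. 24.]
   2.1 [289. 204.] [14. 24.]
   2.2 [287. 204.] [16. 24.]
```

```bash
python3 -m pendant '{"dp":[[0,0,-0.05],[0,0,-0.095],[0,0,-0.095],[0,0.05,-0.095],[0,0.09,-0.095],[0,0.09,-0.07],[0,0.09,-0.035],[0,0.09,-0.035]],"rotation":[[0,0,0],[0,0,0],[0,0,0],[0,0,0],[0,0,0],[0,0,0],[0,0,0],[0,0,0]]}' 0.0
cat >> h.py <<'E'
def look():
    from plant import vision
    o,p,R=st(); w=vision.capture("wrist");t=vision.capture("top");s=vision.capture("scene");T=np.eye(4);T[:3,:3]=R.as_matrix();T[:3,3]=p
    print("tcp in jar",jar(p),"F",(o["contact_force"]@np.c_[jx,jy,jz]).round(1))
    for n,c,P in(("wrist",w,T@w["T_tool_cam"]),("top",t,t["pose"]),("scene",s,s["pose"])):
        m=brown(c["pixels"]);r=[]
        for a in np.arange(0,2.3,.2):
            q=np.array([proj(c,x,P) for x in disc(a,6)]).astype(np.int32); k=np.zeros_like(m); cv2.fillPoly(k,[q],255)
            r.append(round(float((m[k>0]>0).mean()),2) if (k>0).any() else -1)
        print(n,r)
E
python3 -c "from h import *; look()"
```

```text
time: 19.38
tool_pos: [661.7, 85.5, 250.8]
tcp_rot: [3.139, 0.606, -2.881]
contact_force: [-0.3, -0.7, -0.3]
grip_width: 0.5
finger_force: 0.0
tcp in jar [-2.4 84.5 36.8] F [-0.6 -0.6  0. ]
wrist [0.0, 0.0, 0.0, 0.0, 0.02, 0.04, 0.08, 0.18, 0.45, 0.0, 0.0, 0.0]
top [0.0, 0.0, 0.0, 0.0, 0.0, 0.0, 0.0, 0.0, 0.05, 0.28, 0.18, 0.13]
scene [0.0, 0.0, 0.01, 0.04, 0.14, 0.39, 0.4, 0.46, 0.49, 0.51, 0.45, 0.44]
```

```bash
python3 -m pendant '{"dp":[[0,-0.01,0.003],[0,-0.02,0.003],[0,-0.03,0.003],[0,-0.04,0.003],[0,-0.04,0.003]],"rotation":[[0,0,0],[0,0,0],[0,0,0],[0,0,0],[0,0,0]]}' 0.0
python3 -c "from h import *; look()"
python3 -m pendant '{"dp":[[0,-0.005,0],[0,-0.01,0],[0,-0.015,0],[0,-0.02,0],[0,-0.02,0]],"rotation":[[0,0,0],[0,0,0],[0,0,0],[0,0,0],[0,0,0]]}' 0.0
python3 -c "from h import *; look()"
```

```text
time: 20.15
tool_pos: [674.8, 45.5, 252.5]
tcp_rot: [3.142, 0.613, -2.882]
contact_force: [0.3, 1.1, 0.5]
grip_width: 0.4
finger_force: 0.0
tcp in jar [ 0.4 42.4 36.9] F [0.7 1.  0.1]
wrist [0.0, 0.0, 0.0, 0.0, 0.01, 0.03, 0.07, 0.18, 0.57, 0.63, 0.3, 0.2]
top [0.0, 0.0, 0.0, 0.0, 0.0, 0.0, 0.0, 0.0, 0.05, 0.2, 0.13, 0.09]
scene [0.0, 0.0, 0.01, 0.03, 0.13, 0.33, 0.37, 0.24, 0.18, 0.15, 0.13, 0.13]
time: 20.92
tool_pos: [679.9, 26.8, 252.4]
tcp_rot: [3.142, 0.613, -2.881]
contact_force: [0.1, 0.3, 0.3]
grip_width: 0.1
finger_force: 0.0
tcp in jar [ 0.4 23.  36.9] F [0.3 0.2 0.1]
wrist [0.0, 0.0, 0.0, 0.0, 0.01, 0.04, 0.09, 0.31, 0.65, 0.64, 0.39, 0.3]
top [0.0, 0.0, 0.0, 0.0, 0.0, 0.0, 0.0, 0.0, 0.03, 0.22, 0.14, 0.1]
scene [0.0, 0.0, 0.0, 0.0, 0.0, 0.0, 0.0, 0.0, 0.0, 0.0, 0.0, 0.0]
```

```bash
cat >> h.py <<'E'
def box(c=None,P=None):
    from plant import vision
    if c is None:
        o,p,R=st(); c=vision.capture("wrist");T=np.eye(4);T[:3,:3]=R.as_matrix();T[:3,3]=p;P=T@c["T_tool_cam"]
        print("jar",jar(p),"tcp px",proj(c,p,P).round())
    m=brown(c["pixels"]); n,l,s,ce=cv2.connectedComponentsWithStats(m)
    print([s[i].tolist() for i in range(1,n) if s[i,4]>150])
    for i in range(1,n):
        if s[i,4]>1000:
            for v in range(s[i,1],s[i,1]+s[i,3],12):
                u=np.where(l[v]==i)[0]; print(v,u.min(),u.max(),end=" | ")
            print()
    for a in(0.6,1,1.3,1.5,1.7,1.9):
        q=np.array([proj(c,x,P) for x in disc(a)+disc(a,6)]); print(a,q.min(0).round(),q.max(0).round())
E
python3 -c "from h import *; box()"
```

```text
jar [ 0.3 23.6 36.9] tcp px [319. 287.]
[[25, 88, 20, 14, 167], [24, 95, 50, 89, 2224], [53, 151, 39, 77, 1463], [328, 233, 40, 77, 1905], [384, 274, 123, 49, 1594]]
95 57 57 | 107 48 62 | 119 40 66 | 131 32 71 | 143 24 68 | 155 30 61 | 167 36 54 | 179 42 47 | 
151 79 80 | 163 72 84 | 175 65 89 | 187 59 88 | 199 53 82 | 211 58 75 | 223 64 69 | 
233 343 346 | 245 331 357 | 257 329 362 | 269 328 364 | 281 330 365 | 293 344 355 | 305 361 361 | 
274 492 492 | 286 479 495 | 298 462 499 | 310 445 502 | 322 503 506 | 
0.6 [241. 226.] [328. 319.]
1 [268. 229.] [333. 327.]
1.3 [298. 230.] [335. 330.]
1.5 [320. 231.] [337. 330.]
1.7 [327. 230.] [357. 329.]
1.9 [328. 229.] [378. 327.]
```

```bash
python3 -m pendant '{"dp":[[0,0.005,0],[0,0.01,0],[0,0.015,0],[0,0.02,0],[0,0.02,0]],"rotation":[[0,0,0],[0,0,0],[0,0,0],[0,0,0],[0,0,0]]}' 0.0
python3 -c "from h import *; box();o=st()[0];print(o['contact_force'])"
```

```text
time: 21.75
tool_pos: [674.4, 47.2, 252.5]
tcp_rot: [3.142, 0.613, -2.88]
contact_force: [1.0, -0.5, -0.5]
grip_width: 0.2
finger_force: 0.0
jar [ 0.5 44.1 36.9] tcp px [319. 287.]
[[0, 91, 55, 93, 2470], [32, 151, 42, 77, 1615], [292, 234, 32, 96, 1499], [381, 280, 111, 41, 1133]]
91 31 33 | 103 29 40 | 115 20 45 | 127 11 50 | 139 2 51 | 151 4 43 | 163 11 35 | 175 18 27 | 
151 60 61 | 163 52 66 | 175 45 71 | 187 38 70 | 199 32 63 | 211 38 56 | 223 45 50 | 
234 298 307 | 246 293 314 | 258 292 316 | 270 292 318 | 282 294 319 | 294 315 318 | 306 316 318 | 318 315 318 | 
280 480 480 | 292 467 483 | 304 450 486 | 316 450 489 | 
0.6 [201. 226.] [292. 319.]
1 [224. 229.] [296. 326.]
1.3 [253. 230.] [299. 330.]
1.5 [275. 231.] [301. 330.]
1.7 [291. 230.] [312. 329.]
1.9 [292. 229.] [333. 327.]
[-0.0746886   0.19812545  1.26619571]
```

```bash
cat >> h.py <<'E'
def row():
    from plant import vision
    o,p,R=st(); c=vision.capture("wrist");T=np.eye(4);T[:3,:3]=R.as_matrix();T[:3,3]=p;P=T@c["T_tool_cam"]
    m=brown(c["pixels"]); b=[]
    for v in(250,262,274):
        u=np.where(m[v,200:440])[0]+200; b.append((int(u.min()),int(u.max()),len(u)) if len(u) else None)
    pr=[]
    for a in(.6,1,1.4,1.6,1.8,2,2.2):
        q=np.array([proj(c,x,P) for x in disc(a)]); k=q[np.abs(q[:,1]-262)<14][:,0]; pr.append((a,int(k.min()),int(k.max())))
    print(jar(p),"F",(o["contact_force"]@np.c_[jx,jy,jz]).round(1),b,pr)
E
python3 -c "from h import *; row()"
python3 -m pendant '{"dp":[[0,-0.004,0],[0,-0.004,0]],"rotation":[[0,0,0],[0,0,0]]}' 0.0 >/dev/null; python3 -c "from h import *; row()"
python3 -m pendant '{"dp":[[0,-0.004,0],[0,-0.004,0]],"rotation":[[0,0,0],[0,0,0]]}' 0.0 >/dev/null; python3 -c "from h import *; row()"
python3 -m pendant '{"dp":[[0,-0.004,0],[0,-0.004,0]],"rotation":[[0,0,0],[0,0,0]]}' 0.0 >/dev/null; python3 -c "from h import *; row()"
python3 -m pendant '{"dp":[[0,-0.004,0],[0,-0.004,0]],"rotation":[[0,0,0],[0,0,0]]}' 0.0 >/dev/null; python3 -c "from h import *; row()"
```

```text
[ 0.5 43.8 36.9] F [0.7 0.2 1. ] [(294, 315, 22), (293, 318, 26), (293, 319, 27)] [(0.6, 202, 286), (1, 227, 288), (1.4, 265, 290), (1.6, 287, 291), (1.8, 292, 309), (2, 293, 329), (2.2, 294, 347)]
[ 0.4 38.9 36.9] F [ 0.3  0.1 -0.2] [(303, 326, 24), (301, 328, 28), (301, 330, 30)] [(0.6, 211, 295), (1, 237, 296), (1.4, 275, 298), (1.6, 297, 299), (1.8, 300, 319), (2, 301, 340), (2.2, 302, 358)]
[ 0.4 35.1 36.9] F [-0.2  0.5  0.4] [(309, 334, 26), (308, 336, 29), (308, 339, 32)] [(0.6, 219, 301), (1, 246, 303), (1.4, 284, 305), (1.6, 306, 306), (1.8, 307, 328), (2, 308, 348), (2.2, 309, 366)]
[ 0.4 31.2 36.9] F [-0.2 -0.4 -0.4] [(317, 342, 26), (315, 346, 32), (315, 348, 34)] [(0.6, 227, 308), (1, 254, 310), (1.4, 292, 312), (1.6, 313, 315), (1.8, 314, 336), (2, 315, 357), (2.2, 316, 374)]
[ 0.4 27.2 36.9] F [ 1.1 -1.   0.1] [(324, 351, 28), (322, 355, 34), (322, 357, 36)] [(0.6, 235, 315), (1, 262, 317), (1.4, 301, 319), (1.6, 320, 323), (1.8, 321, 345), (2, 322, 365), (2.2, 323, 382)]
```

```bash
python3 -m pendant '{"dp":[[0,0,-0.04],[0,0.02,-0.06],[0,0.057,-0.06],[0,0.057,-0.03],[0,0.057,0.01],[0,0.057,0.027],[0,0.057,0.027],[0,0.057,0.027]],"rotation":[[0,0,0],[0,0,0],[0,0,0],[0,0,0],[0,0,0],[0,0,0],[0,0,0],[0,0,0]]}' 0.0 >/dev/null; python3 -c "from h import *; row()"
python3 -m pendant '{"dp":[[0,-0.01,0],[0,-0.02,0],[0,-0.025,0],[0,-0.03,0],[0,-0.03,0]],"rotation":[[0,0,0],[0,0,0],[0,0,0],[0,0,0],[0,0,0]]}' 0.0 >/dev/null; python3 -c "from h import *; row()"
python3 -m pendant '{"dp":[[0,-0.005,0],[0,-0.01,0],[0,-0.01,0]],"rotation":[[0,0,0],[0,0,0],[0,0,0]]}' 0.0 >/dev/null; python3 -c "from h import *; row()"
```

```text
[ 1.4 84.2 10.9] F [1.1 0.5 0.7] [(203, 215, 13), (203, 217, 15), (202, 218, 17)] [(0.6, 97, 203), (1, 126, 205), (1.4, 159, 206), (1.6, 181, 208), (1.8, 203, 209), (2, 210, 225), (2.2, 211, 250)]
[ 0.4 54.   9.8] F [-0.5  0.2  0. ] [None, (259, 275, 17), (257, 277, 21)] [(0.6, 170, 260), (1, 198, 262), (1.4, 234, 265), (1.6, 256, 267), (1.8, 268, 278), (2, 270, 299), (2.2, 271, 318)]
[ 0.5 44.   9.9] F [-0.3  0.4 -0.7] [None, (266, 293, 28), (261, 298, 38)] [(0.6, 193, 280), (1, 222, 282), (1.4, 259, 285), (1.6, 281, 287), (1.8, 288, 303), (2, 290, 324), (2.2, 291, 342)]
```

```bash
python3 -m pendant '{"dp":[[0,-0.005,0],[0,-0.01,0],[0,-0.01,0]],"rotation":[[0,0,0],[0,0,0],[0,0,0]]}' 0.0 >/dev/null; python3 -c "from h import *; row()"
python3 -m pendant '{"dp":[[0,-0.005,0],[0,-0.01,0],[0,-0.01,0]],"rotation":[[0,0,0],[0,0,0],[0,0,0]]}' 0.0 >/dev/null; python3 -c "from h import *; row();box()"
```

```text
[ 0.5 33.9  9.9] F [ 0.  -0.7 -0.2] [(288, 295, 8), (271, 311, 41), (264, 318, 55)] [(0.6, 216, 300), (1, 247, 302), (1.4, 285, 305), (1.6, 307, 307), (1.8, 308, 329), (2, 310, 349), (2.2, 311, 366)]
[ 0.5 23.9  9.9] F [-0.4 -0.3  0.7] [(295, 314, 20), (279, 328, 50), (271, 337, 67)] [(0.6, 239, 320), (1, 271, 322), (1.4, 310, 325), (1.6, 327, 332), (1.8, 328, 354), (2, 330, 374), (2.2, 331, 391)]
jar [ 0.5 24.1  9.9] tcp px [319. 287.]
[[0, 85, 58, 104, 3421], [34, 152, 45, 83, 1794], [261, 249, 77, 89, 2769], [372, 276, 141, 50, 1828]]
85 0 4 | 97 4 42 | 109 21 45 | 121 17 50 | 133 8 56 | 145 0 51 | 157 6 44 | 169 13 36 | 181 20 29 | 
152 65 65 | 164 57 70 | 176 50 75 | 188 43 76 | 200 36 70 | 212 37 63 | 224 44 56 | 
249 300 310 | 261 279 327 | 273 270 337 | 285 266 337 | 297 263 319 | 309 315 318 | 321 315 318 | 333 315 318 | 
276 497 497 | 288 481 501 | 300 464 505 | 312 447 509 | 324 503 512 | 
0.6 [229. 240.] [329. 346.]
1 [258. 244.] [334. 356.]
1.3 [293. 246.] [337. 361.]
1.5 [320. 247.] [338. 361.]
1.7 [327. 246.] [362. 360.]
1.9 [329. 245.] [386. 358.]
```

The lid is being pushed now and stands at about 1.05 rad. The contact seems to start some 14 mm behind the TCP, so the earlier sweeps went over the top of it. I'll carry on over and down.

```bash
python3 -m pendant '{"dp":[[0,-0.006,0],[0,-0.012,0],[0,-0.018,0.002],[0,-0.022,0.005],[0,-0.024,0.006],[0,-0.024,0.006]],"rotation":[[0,0,0],[0,0,0],[0,0,0],[0,0,0],[0,0,0],[0,0,0]]}' 0.0 ; python3 -c "from h import *; row();box()" | grep -v '|'
python3 -m pendant '{"dp":[[0,-0.002,0.002],[0,-0.004,0.004],[0,-0.006,0.006],[0,-0.006,0.006]],"rotation":[[0,0,0],[0,0,0],[0,0,0],[0,0,0]]}' 0.0 ; python3 -c "from h import *; row();box()" | grep -v '|'
```

```text
time: 26.85
tool_pos: [704.1, 9.8, 225.2]
tcp_rot: [3.141, 0.612, -2.881]
contact_force: [0.0, -0.5, 0.7]
grip_width: 0.9
finger_force: 0.0
[0.3 0.3 3.8] F [ 0.3 -0.5  0.7] [(323, 351, 29), (298, 367, 70), (290, 384, 86)] [(0.6, 292, 369), (1, 329, 371), (1.4, 372, 375), (1.6, 376, 393), (1.8, 377, 413), (2, 379, 430), (2.2, 380, 452)]
jar [0.3 0.4 3.9] tcp px [319. 287.]
[[0, 81, 79, 109, 4440], [56, 153, 41, 84, 1666], [281, 248, 105, 97, 3345], [395, 274, 138, 54, 2517]]
0.6 [281. 245.] [378. 353.]
1 [317. 249.] [383. 365.]
1.3 [355. 251.] [386. 370.]
1.5 [374. 251.] [400. 370.]
1.7 [376. 250.] [427. 369.]
1.9 [377. 249.] [451. 366.]
time: 27.45
tool_pos: [709.0, 4.8, 220.3]
tcp_rot: [3.141, 0.612, -2.881]
contact_force: [0.4, 0.2, 0.6]
grip_width: 0.2
finger_force: 0.0
[ 0.3 -5.8 -2.3] F [0.7 0.  0.3] [(332, 353, 22), (306, 375, 70), (295, 383, 89)] [(0.6, 313, 381), (1, 350, 385), (1.4, 389, 391), (1.6, 392, 409), (1.8, 394, 432), (2, 396, 450), (2.2, 398, 464)]
jar [ 0.3 -5.7 -2.2] tcp px [319. 287.]
[[0, 81, 81, 110, 4888], [58, 154, 41, 85, 1686], [286, 249, 113, 96, 3872], [402, 275, 138, 54, 2741]]
0.6 [295. 249.] [393. 361.]
1 [333. 253.] [398. 373.]
1.3 [373. 255.] [402. 379.]
1.5 [388. 256.] [420. 379.]
1.7 [390. 255.] [448. 378.]
1.9 [391. 253.] [472. 375.]
```

```bash
python3 -m pendant '{"dp":[[0,0,0.003],[0,0,0.006],[0,0,0.006]],"rotation":[[0,0,0],[0,0,0],[0,0,0]]}' 0.0 ; python3 -c "from h import *; row();box()" | grep -v '|'
python3 -m pendant '{"dp":[[0,0,0.0015],[0,0,0.003],[0,0,0.003]],"rotation":[[0,0,0],[0,0,0],[0,0,0]]}' 0.0 ; python3 - <<'E'
from h import *
row()
from plant import vision
s=vision.capture("wrist"); o,p,R=st();T=np.eye(4);T[:3,:3]=R.as_matrix();T[:3,3]=p;P=T@s["T_tool_cam"]
for a in(0,.1,.2,.3,.4):
    q=np.array([proj(s,x,P) for x in disc(a)+disc(a,6)]);print(a,q.min(0).round(),q.max(0).round())
n,l,st_,ce=cv2.connectedComponentsWithStats(brown(s["pixels"])); print([st_[i].tolist() for i in range(1,n) if st_[i,4]>500])
E
```

```text
time: 27.92
tool_pos: [712.2, 6.1, 215.3]
tcp_rot: [3.141, 0.612, -2.881]
contact_force: [-0.4, -0.4, 0.1]
grip_width: 0.3
finger_force: 0.0
[ 0.2 -5.4 -8.3] F [-0.4 -0.3  0.3] [None, (301, 370, 70), (290, 380, 91)] [(0.6, 312, 382), (1, 356, 386), (1.4, 391, 393), (1.6, 395, 412), (1.8, 399, 430), (2, 402, 446), (2.2, 400, 469)]
jar [ 0.2 -5.4 -8.3] tcp px [319. 287.]
[[0, 81, 77, 111, 4870], [54, 154, 42, 87, 1768], [280, 251, 120, 94, 4114], [402, 276, 139, 54, 2797]]
0.6 [293. 254.] [395. 369.]
1 [332. 258.] [400. 383.]
1.3 [374. 260.] [404. 388.]
1.5 [390. 261.] [424. 389.]
1.7 [392. 260.] [453. 388.]
1.9 [393. 258.] [478. 385.]
time: 28.4
tool_pos: [713.9, 6.5, 213.1]
tcp_rot: [3.141, 0.612, -2.881]
contact_force: [0.5, -0.0, -0.5]
grip_width: 0.3
finger_force: 0.0
[  0.4  -5.5 -11.1] F [ 0.1 -0.2 -0.7] [None, (299, 368, 70), (288, 379, 92)] [(0.6, 320, 379), (1, 357, 385), (1.4, 393, 394), (1.6, 396, 411), (1.8, 400, 432), (2, 403, 448), (2.2, 406, 462)]
0 [275. 245.] [387. 351.]
0.1 [276. 247.] [388. 354.]
0.2 [277. 249.] [390. 358.]
0.3 [279. 250.] [391. 361.]
0.4 [282. 252.] [393. 365.]
[[0, 81, 76, 112, 4921], [51, 154, 44, 87, 1814], [278, 251, 123, 94, 4154], [403, 276, 139, 55, 2829]]
```

```bash
cat >> h.py <<'E'
def fz():
    o,p,R=st(); print(jar(p),"F",(o["contact_force"]@np.c_[jx,jy,jz]).round(1))
E
python3 -m pendant '{"dp":[[0,0,0.001],[0,0,0.002],[0,0,0.002]],"rotation":[[0,0,0],[0,0,0],[0,0,0]]}' 0.0 >/dev/null; python3 -c "from h import *; fz()"
python3 -m pendant '{"dp":[[0,0,0.001],[0,0,0.002],[0,0,0.002]],"rotation":[[0,0,0],[0,0,0],[0,0,0]]}' 0.0 >/dev/null; python3 -c "from h import *; fz();row()"
```

```text
[  0.4  -5.5 -13.1] F [-0.7  0.2 -1. ]
[  0.4  -5.5 -15.1] F [ 0.6 -0.5  0.5]
[  0.4  -5.5 -15.1] F [ 0.6 -0.5  0.5] [None, (298, 365, 68), (286, 377, 92)] [(0.6, 321, 380), (1, 358, 387), (1.4, 394, 396), (1.6, 398, 413), (1.8, 402, 429), (2, 405, 443), (2.2, 408, 465)]
```

```bash
python3 -m pendant '{"dp":[[0,0,0.0015],[0,0,0.003],[0,0,0.003]],"rotation":[[0,0,0],[0,0,0],[0,0,0]]}' 0.0 >/dev/null; python3 -c "from h import *; fz()"
python3 -m pendant '{"dp":[[0,0,0.001],[0,0,0.002],[0,0,0.002]],"rotation":[[0,0,0],[0,0,0],[0,0,0]]}' 0.0 >/dev/null; python3 - <<'E'
from h import *
fz()
from plant import vision
o,p,R=st();s=vision.capture("wrist");T=np.eye(4);T[:3,:3]=R.as_matrix();T[:3,3]=p;P=T@s["T_tool_cam"]
m=brown(s["pixels"])
def rng(a,v):
    q=np.array([proj(s,x,P) for x in disc(a,6)]); k=np.zeros_like(m);cv2.fillPoly(k,[q.round().astype(np.int32)],255); u=np.where(k[v])[0]; return (int(u.min()),int(u.max())) if len(u) else None
for v in(252,256,260,266,272,280,290,300,310,320,330,340):
    u=np.where(m[v,230:410])[0]+230; print(v,(u.min(),u.max()) if len(u) else None,[rng(a,v) for a in(0,.1,.2,.4)])
E
```

```text
[  0.6  -5.6 -16.9] F [-2.7 -0.6 12.8]
[  0.8  -5.7 -17.5] F [-8.5  1.1 26.6]
252 (np.int64(328), np.int64(336)) [None, None, None, None]
256 (np.int64(310), np.int64(354)) [(312, 352), (324, 350), None, None]
260 (np.int64(303), np.int64(362)) [(303, 362), (313, 362), (323, 359), None]
266 (np.int64(292), np.int64(370)) [(295, 370), (301, 372), (309, 373), (329, 374)]
272 (np.int64(288), np.int64(375)) [(288, 376), (293, 378), (300, 379), (318, 383)]
280 (np.int64(282), np.int64(381)) [(282, 382), (286, 384), (292, 385), (309, 389)]
290 (np.int64(278), np.int64(389)) [(277, 387), (280, 389), (285, 390), (300, 393)]
300 (np.int64(315), np.int64(402)) [(275, 389), (277, 391), (280, 392), (293, 395)]
310 (np.int64(316), np.int64(318)) [(275, 389), (275, 390), (278, 392), (289, 396)]
320 (np.int64(315), np.int64(318)) [(277, 387), (276, 388), (277, 391), (287, 394)]
330 (np.int64(315), np.int64(318)) [(282, 382), (280, 384), (279, 386), (286, 390)]
340 (np.int64(311), np.int64(319)) [(289, 375), (285, 378), (284, 380), (287, 385)]
```

The force has risen to 27 N and the lid outline matches angle 0, so the lid is shut. I'll retract along the axis and verify.

```bash
python3 -m pendant '{"dp":[[0,0,-0.02],[0,0,-0.06],[0,0,-0.1],[0,0,-0.1],[0,0,-0.1],[0,0,-0.1]],"rotation":[[0,0,0],[0,0,0],[0,0,0],[0,0,0],[0,0,0],[0,0,0]]}' 0.0; python3 - <<'E'
from h import *
fz()
from plant import vision
def rows(s,P,vs,lo,hi,hsv=None):
    m=brown(s["pixels"])
    def rng(a,v):
        q=np.array([proj(s,x,P) for x in disc(a,6)]); k=np.zeros_like(m);cv2.fillPoly(k,[q.round().astype(np.int32)],255); u=np.where(k[v])[0]; return (int(u.min()),int(u.max())) if len(u) else None
    for v in vs:
        u=np.where(m[v,lo:hi])[0]+lo; print(v,(int(u.min()),int(u.max())) if len(u) else None,[rng(a,v) for a in(0,.1,.2,.4)])
o,p,R=st();s=vision.capture("wrist");T=np.eye(4);T[:3,:3]=R.as_matrix();T[:3,3]=p;P=T@s["T_tool_cam"]
rows(s,P,range(200,290,8),240,410)
c=vision.capture("scene"); print("scene"); rows(c,c["pose"],range(176,210,3),315,365)
h=cv2.cvtColor(c["pixels"],cv2.COLOR_RGB2HSV); b=cv2.inRange(h,(95,70,20),(130,255,255))[205:245,335:385]
print(blobs(b,10,2000), [b2 for b2 in blobs(cv2.inRange(cv2.cvtColor(load("scene4")["pixels"],cv2.COLOR_RGB2HSV),(95,70,20),(130,255,255))[205:245,335:385],10,2000)])
E
```

```text
time: 30.85
tool_pos: [663.2, -6.8, 286.0]
tcp_rot: [3.14, 0.61, -2.881]
contact_force: [0.0, 0.5, 0.1]
grip_width: 0.3
finger_force: 0.0
[-0.7 -5.1 78.7] F [ 0.2  0.5 -0. ]
200 None [None, None, None, None]
208 (323, 328) [(320, 332), None, None, None]
216 (302, 304) [(302, 350), (306, 352), (309, 351), (320, 354)]
224 None [(295, 358), (296, 359), (300, 360), (309, 362)]
232 (291, 361) [(291, 361), (292, 363), (295, 364), (303, 366)]
240 None [(289, 364), (290, 365), (292, 366), (299, 368)]
248 None [(288, 363), (289, 364), (291, 365), (297, 367)]
256 None [(291, 361), (291, 362), (292, 363), (297, 366)]
264 None [(294, 357), (294, 358), (294, 360), (299, 363)]
272 (269, 369) [(303, 349), (300, 351), (300, 354), (302, 356)]
280 (268, 370) [(324, 330), (313, 336), (311, 342), (308, 347)]
288 (268, 370) [None, None, None, None]
scene
176 None [None, None, None, None]
179 (319, 319) [None, None, None, (340, 346)]
182 (332, 346) [(337, 348), (336, 348), (336, 347), (335, 347)]
185 (329, 349) [(333, 350), (333, 350), (333, 349), (331, 346)]
188 (331, 351) [(330, 352), (330, 351), (330, 349), (329, 345)]
191 (330, 350) [(330, 352), (329, 350), (329, 349), (328, 343)]
194 (330, 350) [(329, 350), (329, 349), (328, 347), (327, 341)]
197 (330, 349) [(329, 349), (329, 347), (329, 345), (328, 337)]
200 (331, 346) [(331, 347), (330, 344), (330, 341), None]
203 (336, 340) [(334, 344), (337, 338), None, None]
206 None [None, None, None, None]
209 None [None, None, None, None]
[] []
```

The lid fits angle 0 in both views, and the arm is clear.

```bash
python3 -c "
from plant import workorder; print(workorder.close_job())"
```

```text
the job is handed in; nothing more can be done
None
```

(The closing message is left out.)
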